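# Seat a copper sample in the marking fixture and close the keeper

## Robot

A 6-joint arm with a two-finger parallel gripper is mounted at the origin on a cart in front of the work surface, level with it; the furniture and walls round the work are solid. World frame = base frame: x ahead of the robot, y to its left, z up, the work surface at z = 0. Lengths are in m, angles in rad, forces in N, time in s.
With the tool pointing down it reaches from about 0.325 to 1 m from the base axis. Payload 5.1 kg.
Tool frame: the origin (TCP) lies midway between the tips of the shut fingers; the grasp point (between the pads) lies robot.grip_point_offset behind it (robot.grip_point_offset is the distance from the TCP to the grasp point, in m); z points along the fingers, y is the direction in which the jaws open and shut (so a half turn about z gives the same grasp; the last joint's range is limited). The gripper opens to 85 mm and grips with 20 to 120 N. Pads are 22 mm wide; open, the fingers measure 114 mm over their backs; the gripper's body (76 mm by 85 mm) begins 54 mm behind the grasp point. The pads swing forward as they close: fully open they stand 13 mm farther back than shut.
Start: joints at [-1.363, 0.124, 1.65, -0, 1.367, -0.083], TCP at [0.186, -0.623, 0.231] pointing down, gripper open.
Joint ranges: [-2.61, 2.61], [-1.02, 2.33], [0.03, 2.71], [-1.35, 4.49], [0.32, 2.68], [-2.91, 2.91]. Speed limits (rad/s): [2.57, 2.57, 3.14, 3.14, 3.14, 3.14].

## Interface

Orientations are given as a unit quaternion [w, x, y, z].
In Python, from rig import robot, vision, nets gives the robot as it stands.
- The arm moves only by the tool servo_tool, never from a script. Its arguments are lists of equal length, an entry for each row: "gripper": the gripper's target within -1 to 1 (shut at 1, half-way at 0, fully open at -1); "linear": the shift along the tool's x, y, z in cm, a list of three; "yaw": the turn about the tool's z in degrees. A call has 1 to 20 rows; each row shifts and turns the commanded pose from where the row before left it, along the tool's axes as they then stand; what a row does not reach is not made up. A row lasts 1/8 s, in which the tool goes at most 62.5 mm and 10.7 degrees, less where a joint would pass 70% of its speed; a pose out of reach is approached as far as the arm can. A call is refused whole if a number of a shift passes 6.25 or a number of a turn 10.7, either way. A call with a gripper value outside its range is refused whole. The fingers move at their own pace and stop on an object; "squeeze" is the grip in N (left out, the last holds). Time passes only in rows, so rows that do not move let the fingers close. It gives the time, the measured TCP pose, the force and the opening at its end, in the units of the state.
- robot.observe(): the state, without advancing time (a new reading comes with each control period).
- vision.capture(name): name is "side" or "top" or "wrist"; returns the picture (384x512x3 uint8, red, green, blue); there is no depth.
- vision.camera_params(name): a dict with "mtx" (3x3 intrinsics, pixels), "R" (3x3) and "t" (3): a world point X has camera coordinates R X + t; the wrist camera has in their place "tool_from_camera" (4x4, takes a point from camera to tool coordinates, whose origin is the TCP and whose axes are the flange's). Camera axes: x right, y down, z forward; pixel columns grow to the right and rows downward; lengths in m; the calibration is good to about 2 mm. A picture is of the moment at which its call begins: read the wrist's pose just before it. camera_params takes no time and is no camera call.
- robot.job_done(): hands the job in, once; it reports no verdict.
Trained networks look in the newest picture that a camera, given by its name, has taken for a name from the list of things; names that differ only in an ending like _2 or _b are one class to them, and where a whole thing is asked for, a point or a joint stands for the part that bears it (a point fixed in the world has none). Each returns a list of dicts, best first, with "score" (0 to 1); they miss things now and then, are a little off and sometimes report something else, mostly with a low value. They report only what shows in the picture. A call takes as long as a camera call. They do not tell look-alikes from the thing itself.
- nets.find_in(camera, thing): "bbox" ([centre column, centre row, width, height] in pixels, round what is visible of it).
- nets.outline_of(camera, thing): "mask" (384x512 bool, what is visible of it) and "bbox" ([centre column, centre row, width, height] in pixels, round what is visible of it).
The state is a dict: "t": time; "qpos": joint angles; "joint_vel": joint speeds; "joint_torque": joint torques, N m; "eef_pos": TCP position; "ee_rot": TCP orientation; "force": force on the tool from outside, world axes, zero at the start; "moment": the same for the moment, N m; "width": opening from 0.0 (shut) to 1.0 (fully open).
Only numpy, scipy, OpenCV 4.12 (cv2) and the standard library are available. Lean on these libraries where they do the work, as an engineer would, in place of code of your own. Each camera call takes 0.05 s, during which the arm holds its last target. There are 200 camera calls.

## Task

Load the copper-coloured sample into the aluminium marking fixture without picking it up: with the fingertips, gently push the copper disc across the fixture's deck until it drops flat into the round recess, then push the red keeper all the way in so that its steel lip covers the disc's edge. Never grip, lift or topple the disc, and leave the two grey samples and the jar beside the fixture where they stand.

Things in the scene. Friction and masses are not known exactly. Their poses are not given: they have to be found in the camera images.
- recess_mouth (a point): Centre of the round recess in the fixture's deck, at deck level, 24 mm above the bench. Recess: 34 mm in diameter, 6 mm deep, flat dark floor, chamfered edge. Axes are the fixture's, z up. The copper disc starts on the deck on its -x side; the keeper stands on its +y side and slides towards -y.
- fixture: Aluminium plate 24 mm thick, fixed to the bench. Origin below the recess centre, at bench level; the plate reaches from x = -100 to +45 mm and y = -60 to +105 mm. Beside the keeper two steel guide rails, 9 mm high and 6 mm wide, stand on the deck at x = -22.5 and +22.5 mm, from y = 46 to 102 mm.
- copper_disc_center (a point): Centre (half-way up) of the loose copper-coloured metal disc, an upright solid cylinder 30 mm in diameter, 22 mm high, about 0.14 kg, with a dark spot on its top. Its z axis is the cylinder's axis. It starts standing on the deck, 11 mm above deck level here; fully seated it stands 6 mm lower and 16 mm of it shows above the deck.
- keeper (a joint): Travel of the red keeper in m: 0 drawn back, 0.040 fully in (end stop). It slides along the fixture's -y direction (see recess_mouth) towards the recess, stays where it is left, and needs about 2 N to push.
- keeper_push_face (a point): Centre of the red keeper's flat ribbed rear face, away from the recess, 12 mm above the deck; moves with it. Push it along the fixture's -y. Red block 34 mm wide, 36 mm long, 24.5 mm high; from its top front a steel lip reaches 14 mm on, underside 18.5 mm above the deck: it passes 2.5 mm over a seated disc, not over one on the deck. Nose of the lip 50 mm ahead of this face.
- grey_disc: Bystander: plain grey metal disc 36 mm in diameter, 32 mm high, standing loose on the bench near the fixture; origin at the centre of its underside.
- dark_disc: Bystander: grey metal disc with dark spots on top, 38 mm in diameter, 33 mm high, standing loose on the bench near the fixture; origin at the centre of its underside.
- jar: Bystander: white plastic jar 36 mm in diameter, 69 mm high, standing loose on the bench near the fixture; origin at the centre of its underside.
- copper_disc: The same copper-coloured disc; origin at the centre of its underside (11 mm below copper_disc_center).
There are look-alikes about, which are no part of the job. What is shaped like the copper_disc but blue or pink is not meant.

How it is judged:
On the way, in this order (a step that is already met when the one before it is completed fails the run):
1. the copper disc sits flat in the recess, with the keeper still clear of it (z of copper_disc_center in the frame of recess_mouth below 0.0065 m and horizontal distance between copper_disc_center and recess_mouth below 0.004 m and angle between copper_disc_center's own z axis and vertical below 0.07 rad and value of joint keeper below 0.028 m), for 0.2 s.
2. the keeper is pushed fully in (value of joint keeper above 0.036 m), for 0.2 s.
At the end, for the whole second after the job is handed in: The copper disc rests flat on the recess floor (centre within 4 mm of the recess axis and at most 6.5 mm above deck level, tilt under 0.07 rad), the keeper is within 4 mm of its end stop, and the three bystanders stand within 15 mm of where they were (z of copper_disc_center in the frame of recess_mouth below 0.0065 m and horizontal distance between copper_disc_center and recess_mouth below 0.004 m and angle between copper_disc_center's own z axis and vertical below 0.07 rad and value of joint keeper above 0.036 m and linear speed of copper_disc below 0.01 m/s and distance of each of grey_disc, dark_disc, jar from where it was at the start of the episode below 0.015 m); the robot touches nothing.
It fails at once if the copper disc is lifted (centre 9 mm higher than when it stands on the deck) (z of copper_disc_center in the frame of recess_mouth above 0.02 m).
It fails at once if the copper disc is toppled (angle between copper_disc_center's own z axis and vertical above 0.8 rad).
It fails at once if the copper disc is gripped or shoved hard (fingers press on it with over 35 N) (contact force between the fingers and copper_disc above 35 N).
It fails at once if a grey sample or the jar is knocked (moved over 20 mm) (distance of any of grey_disc, dark_disc, jar from where it was at the start of the episode above 0.02 m).
It also fails if it takes over 58 s, if anything falls off the work surface, if the arm or the gripper's body presses on something with over 40 N, if the wrist force passes 120 N, or if a joint passes its speed limit or range.

## Working session

There is one attempt and no reset: what is moved stays moved. The work goes in short steps, Python scripts to look and compute and a tool call to move; the robot and the scene stay as the last step left them, time stands still between calls to the robot, and variables do not carry over. Pictures are saved under pics/ and viewed, about 8 in all and at most 12, crops included, and the job is handed in when it is done.

Besides the shell and the picture viewer there is one more tool, called after ">>>" as name(argument=value, ...) on one line, values as JSON. servo_tool: Moves the arm, as the interface text tells. Its arguments: {"type":"object","properties":{"gripper":{"type":"array"},"linear":{"type":"array"},"yaw":{"type":"array"},"squeeze":{"type":"number"}},"required":["gripper","linear","yaw"]}

```bash
mkdir -p pics; ls
cat > h.py <<'E'
import numpy as np, cv2
from rig import robot, vision, nets
def ray(cam,u,v,z):
    p=vision.camera_params(cam);K=np.array(p["mtx"]);R=np.array(p["R"]);t=np.array(p["t"])
    d=R.T@np.linalg.solve(K,[u,v,1]);c=-R.T@t
    return c+d*(z-c[2])/d[2]
def proj(cam,X):
    p=vision.camera_params(cam);x=np.array(p["R"])@np.array(X)+np.array(p["t"]);x=np.array(p["mtx"])@x
    return x[:2]/x[2]
def save(cam,name,crop=None,s=1):
    im=vision.capture(cam)
    cv2.imwrite("pics/raw_"+name,im[:,:,::-1])
    if crop: im=im[crop[1]:crop[3],crop[0]:crop[2]]
    im=cv2.resize(im,None,fx=s,fy=s,interpolation=cv2.INTER_CUBIC)
    cv2.imwrite("pics/"+name,im[:,:,::-1]);return im
E
python3 - <<'E'
from h import *
s=robot.observe();print(s["t"],s["eef_pos"],s["ee_rot"],s["width"],robot.grip_point_offset)
save("top","top1.png",s=1.5)
for n in ["copper_disc","keeper","fixture","grey_disc","dark_disc","jar"]:
    print(n,[(round(d["score"],2),np.round(d["bbox"],1)) for d in nets.find_in("top",n)[:4]])
save("side","side1.png",s=1.5)
for n in ["copper_disc","keeper"]:
    print(n,[(round(d["score"],2),np.round(d["bbox"],1)) for d in nets.find_in("side",n)[:4]])
for c in("top","side"): 
    p=vision.camera_params(c);print(c,-np.array(p["R"]).T@p["t"],np.array(p["mtx"])[0,0])
E
```

```text
pics
0.0 [ 0.18622225 -0.6221289   0.2300627 ] [-1.03180642e-03  9.89445163e-01  1.44904110e-01 -6.76100637e-05] 0.9987218206232724 0.0187
copper_disc [(0.46, array([264.1, 257.7,   9.1,  12.8]))]
keeper [(0.68, array([197.7, 187.6,  20.3,  18.1]))]
fixture [(0.63, array([221.2, 195.7,  79.9,  70.2]))]
grey_disc [(0.77, array([223. , 146.9,  14.2,  20.1]))]
dark_disc [(0.76, array([270.7, 185.4,  17.4,  15.4]))]
jar [(0.56, array([255.2, 145.4,  25.3,  20.9]))]
copper_disc [(0.87, array([212.8, 203.6,  15.6,  19.8])), (0.8, array([162. , 256.6,  22.6,  25.9])), (0.75, array([240.1, 260.8,  15.1,  24.5]))]
keeper [(0.86, array([220. , 165.6,  28.8,  21.3])), (0.39, array([224.4, 198.1, 112.9,  87.4]))]
top [0.42054704 0.04055014 0.90155956] 378.7229822686959
side [ 0.32729385 -0.55731984  0.59405938] 486.6505967767075
```

View pics/top1.png

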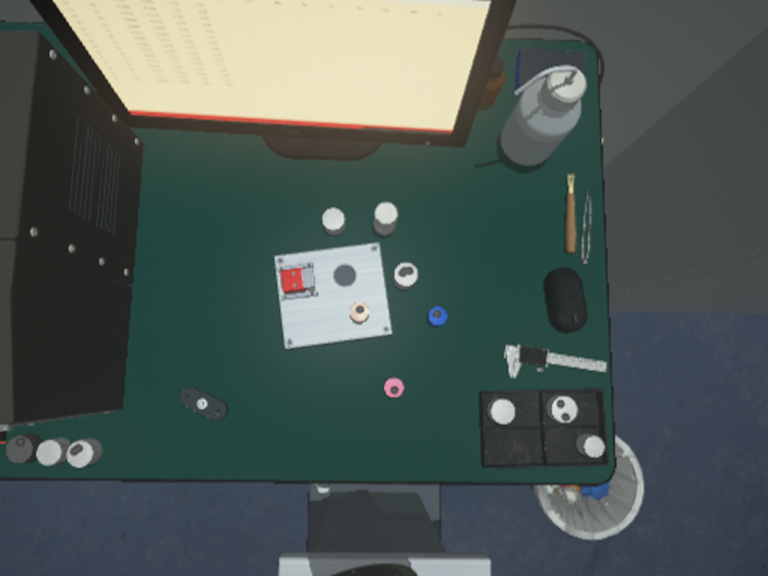

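View pics/side1.png

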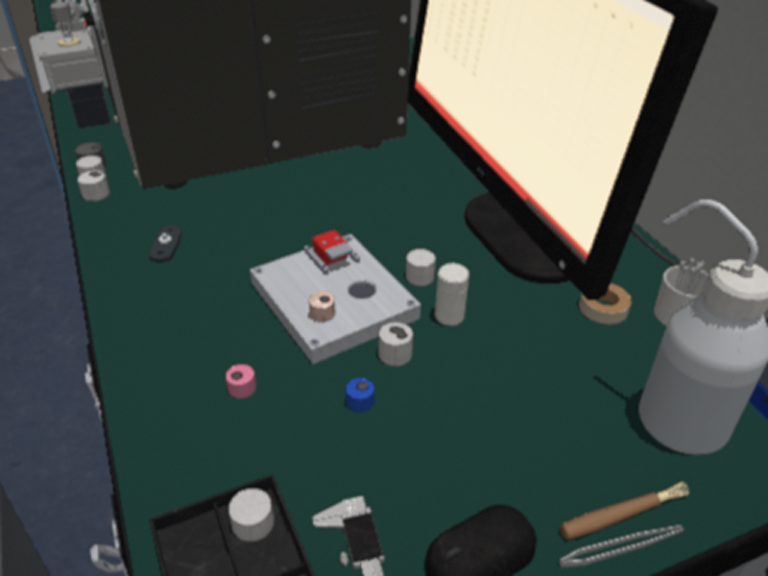

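Top view (1.5x pixels): the fixture runs from about (276,243) to (391,348), with the recess at (344,275), the copper disc at (359,312) and the red keeper at (292,280). The plain grey disc is at (333,220), the jar at (385,218) and the spotted disc at (405,274). The blue and pink discs are look-alikes. Next I'll measure these in world coordinates.

Run:
```python
from h import *
im=cv2.imread("pics/raw_top1.png")
hsv=cv2.cvtColor(im,cv2.COLOR_BGR2HSV);g=cv2.cvtColor(im,cv2.COLOR_BGR2GRAY)
# plate
m=((g>120)).astype(np.uint8)
m[:155]=0;m[240:]=0;m[:,:175]=0;m[:,264:]=0
m=cv2.morphologyEx(m,cv2.MORPH_OPEN,np.ones((3,3)))
c=max(cv2.findContours(m,0,2)[0],key=cv2.contourArea)
r=cv2.minAreaRect(c);print(r)
box=cv2.boxPoints(r)
W=[ray("top",u,v,.024)[:2] for u,v in box];print(np.round(W,4));W=np.array(W)
print("sides",[np.linalg.norm(W[i]-W[i-1]) for i in range(4)])
for i in range(4): print(np.degrees(np.arctan2(*(W[i]-W[i-1])[::-1])))
# recess
sub=((g<110)&(g>0)).astype(np.uint8);roi=np.zeros_like(sub);roi[172:196,218:242]=1;sub&=roi
M=cv2.moments(sub,True);u,v=M["m10"]/M["m00"],M["m01"]/M["m00"];print("recess px",u,v,M["m00"],ray("top",u,v,.021))
print("copper top", ray("top",359/1.5,312/1.5,.046),"keeper",ray("top",292/1.5,280/1.5,.0485))
for n,u,v,z in [("grey",333,217,.032),("jar",385,211,.069),("dark",405,272,.033)]: print(n,ray("top",u/1.5,v/1.5,z))
# side ground check of recess
print(ray("side",362/1.5,289/1.5,.022), ray("side",321/1.5,300/1.5,.046))
p=vision.camera_params("wrist");print(p)
```

```text
((221.1501007080078, 196.43409729003906), (62.51237487792969, 72.24053192138672), 82.23483276367188)
[[ 0.6021  0.1855]
 [ 0.6296  0.0177]
 [ 0.483  -0.0043]
 [ 0.4576  0.1599]]
sides [np.float64(0.14677303625874683), np.float64(0.17006955133359578), np.float64(0.1482235356570993), np.float64(0.16619508758604756)]
10.046040718865148
-80.70116929793099
-171.4614328019714
98.79896016267278
recess px 229.57575757575756 183.09848484848484 132.0 [0.57470463 0.07124556 0.021     ]
copper top [0.51347721 0.04682331 0.046     ] keeper [0.55993888 0.14926604 0.0485    ]
grey [0.66441836 0.09103443 0.032     ]
jar [0.665374   0.01064832 0.069     ]
dark [ 0.57883429 -0.02323861  0.033     ]
[0.57604124 0.07215042 0.022     ] [0.51505828 0.04552376 0.046     ]
{'mtx': array([[329.04566812,   0.        , 259.53998119],
       [  0.        , 329.04566812, 189.97566938],
       [  0.        ,   0.        ,   1.        ]]), 'tool_from_camera': array([[-4.34827332e-04, -9.58303273e-01, -2.85752774e-01,
         7.25268783e-02],
       [ 9.99999669e-01, -6.13029590e-04,  5.34171804e-04,
         8.13590517e-04],
       [-6.87073494e-04, -2.85752447e-01,  9.58303223e-01,
        -1.42827705e-01],
       [ 0.00000000e+00,  0.00000000e+00,  0.00000000e+00,
         1.00000000e+00]])}
```

>>> servo_tool(linear=[[3.5,-3.43,0],[3.5,-3.43,0],[3.5,-3.43,0],[3.5,-3.43,0],[3.5,-3.43,0],[3.5,-3.43,0],[3.5,-3.43,0],[3.5,-3.43,0],[3.5,-3.43,0],[3.5,-3.43,0],[3.5,-3.43,0],[3.5,-3.43,0],[3.5,-3.43,1.5],[3.5,-3.43,2],[3.5,-3.43,2],[3.5,-3.43,2],[0,0,0],[0,0,0]], yaw=[0,0,0,0,0,0,0,0,0,0,0,0,0,0,0,-5.7,0,0], gripper=[0.6,0.6,0.6,0.6,0.6,0.6,0.6,0.6,0.6,0.6,0.6,0.6,0.6,0.6,0.6,0.6,0.6,0.6])

```text
t: 2.75
eef_pos: [0.5655, 0.0635, 0.1564]
ee_rot: [0.0, 0.981, 0.194, -0.0]
force: [0.0, 0.1, 0.5]
width: 0.203
```

```bash
cat >> h.py <<'E'
from scipy.spatial.transform import Rotation as Ro
def wpose():
    s=robot.observe();q=s["ee_rot"];T=np.eye(4);T[:3,:3]=Ro.from_quat([q[1],q[2],q[3],q[0]]).as_matrix();T[:3,3]=s["eef_pos"]
    return T
def wray(T,u,v,z):
    p=vision.camera_params("wrist");C=T@np.array(p["tool_from_camera"])
    d=C[:3,:3]@np.linalg.solve(np.array(p["mtx"]),[u,v,1]);c=C[:3,3]
    return c+d*(z-c[2])/d[2]
E
python3 - <<'E'
from h import *
s=robot.observe();print(s["t"],s["eef_pos"],s["width"],s["force"]);T=wpose();np.save("T1.npy",T);print(np.round(T,4))
save("wrist","w1.png",s=1.5)
for n in ["copper_disc","keeper","fixture"]:
    print(n,[(round(d["score"],2),np.round(d["bbox"],1)) for d in nets.find_in("wrist",n)[:4]])
E
```

```text
2.75 [0.56545751 0.0635207  0.15644703] 0.2027563657192517 [0.02785224 0.13977109 0.45466596]
[[ 9.248e-01  3.805e-01 -1.000e-04  5.655e-01]
 [ 3.805e-01 -9.248e-01 -3.000e-04  6.350e-02]
 [-2.000e-04  3.000e-04 -1.000e+00  1.564e-01]
 [ 0.000e+00  0.000e+00  0.000e+00  1.000e+00]]
copper_disc [(0.98, array([257.4, 240.4,  31.7,  46.4])), (0.93, array([369.1, 270.4,  39.1,  28.7])), (0.8, array([263.8, 334.8,  35.1,  24.1])), (0.17, array([279. ,  52.4,  45.6,  52.7]))]
keeper [(0.58, array([165.2, 151. ,  70.7,  53.2]))]
fixture [(0.82, array([227.8, 182.8, 221.3, 195.1]))]
```

View pics/w1.png

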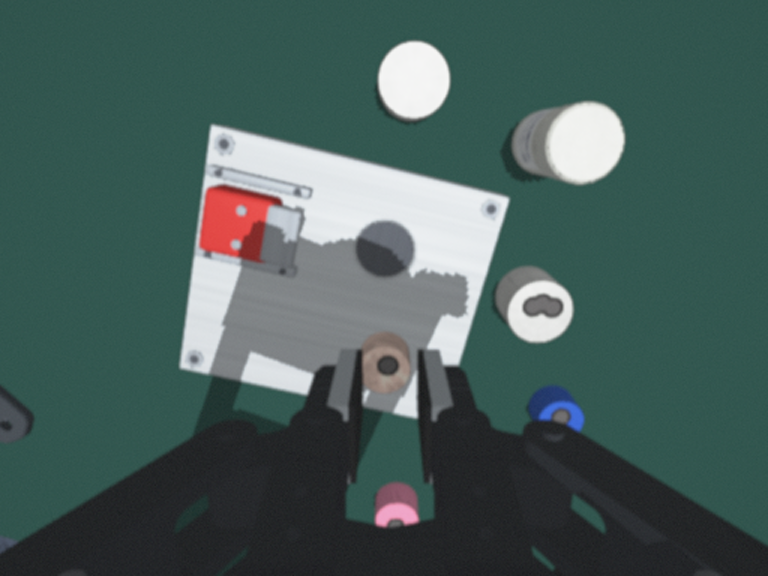

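```bash
cat > m.py <<'E'
from h import *
T=np.load("T1.npy")
f=lambda u,v,z:wray(T,u/1.5,v/1.5,z)
r=f(385.5,248.5,.024);d=f(387,366,.046)
print("recess",r,"disc(spot)",d)
C=np.array([f(*c,.024)[:2] for c in [(211,125),(509,197),(180,369)]]);print(C)
print("edges",np.linalg.norm(C[1]-C[0]),np.linalg.norm(C[2]-C[0]))
a1=np.degrees(np.arctan2(*(C[0]-C[1])[::-1]))-90;a2=np.degrees(np.arctan2(*(C[0]-C[2])[::-1]));print("yaw",a1,a2)
a=np.radians((a1+a2)/2);X=np.array([np.cos(a),np.sin(a)]);Y=np.array([-X[1],X[0]])
o=[C[0]-.045*X-.105*Y,C[1]-.045*X+.06*Y,C[2]+.1*X-.105*Y];print("recess from corners",np.round(o,4))
print("keeper rear top mid",f(209,222,.0485), [np.dot(f(209,222,.0485)[:2]-r[:2],v) for v in (X,Y)])
print("dir",np.degrees(np.arctan2(*(r-d)[1::-1])),np.linalg.norm((r-d)[:2]))
print("in tool:",[ (T[:3,:3].T@(p-T[:3,3])).round(4) for p in (r,d)])
# colour-based refinement
im=cv2.imread("pics/raw_w1.png");L=im.astype(int)
b,g,rr=L[...,0],L[...,1],L[...,2]
m=((rr-b)>18).astype(np.uint8);roi=np.zeros_like(m);roi[215:268,238:278]=1;m&=roi
c=max(cv2.findContours(m,0,2)[0],key=cv2.contourArea);print("copper bbox",cv2.boundingRect(c))
E
python3 m.py
```

```text
recess [0.57609221 0.06917552 0.024     ] disc(spot) [0.51840101 0.04454791 0.046     ]
[[0.6028542  0.18009994]
 [0.62893502 0.0170222 ]
 [0.45842023 0.15717356]]
edges 0.16515010986071796 0.14624223571056866
yaw 9.086297209491818 9.019459083668723
recess from corners [[0.5749 0.0693]
 [0.5751 0.0692]
 [0.5737 0.0692]]
keeper rear top mid [0.5596888  0.15964768 0.0485    ] [np.float64(-0.001963652007240618), np.float64(0.09192621112659684)]
dir 23.116995307677573 0.06272793132638901
in tool: [array([ 0.012 , -0.0012,  0.1324]), array([-0.0507, -0.0004,  0.1105])]
copper bbox (242, 222, 31, 40)
```

>>> servo_tool(linear=[[-4.5,-0.08,0],[-4.5,0,0],[0,0,3],[0,0,3],[0,0,3],[0,0,2],[0,0,1],[0,0,0.8],[0,0,0],[0,0,0]], yaw=[0,0,0,0,0,0,0,0,0,0], gripper=[0.6,0.6,0.6,0.6,0.6,0.6,0.6,0.6,0.6,0.6])

```text
t: 4.2
eef_pos: [0.4826, 0.03, 0.0291]
ee_rot: [0.0, 0.981, 0.194, 0.001]
force: [1.2, 0.1, 0.4]
width: 0.197
```

Run:
```python
from h import *
T=wpose();np.save("T2.npy",T);print(np.round(T[:3,3],4))
a=save("wrist","w2.png",s=1);b=save("side","s2.png",(130,100,330,270),3)
a=cv2.imread("pics/w2.png");b=cv2.imread("pics/s2.png");b=cv2.resize(b,(452,384))
cv2.imwrite("pics/c2.png",cv2.resize(np.hstack([a,b]),(800,319)))
for p in [(.5761,.0692,.024),(.5184-.002,.0445-.001,.046)]:
    print((T[:3,:3].T@(np.array(p)-T[:3,3])).round(4))
```

```text
[0.4826 0.03   0.0291]
[ 0.1013 -0.0007  0.0053]
[ 0.0364  0.0004 -0.0168]
```

View pics/c2.png

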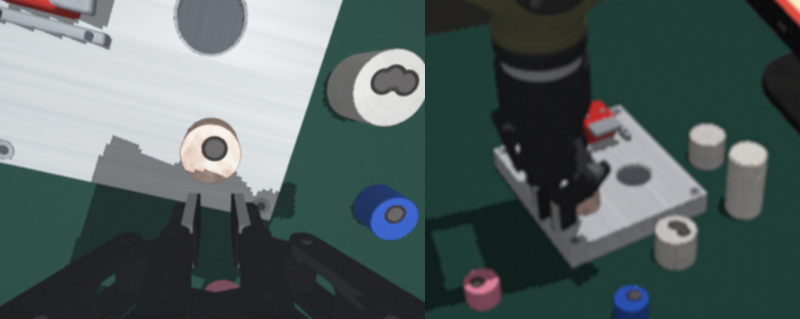

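Left (wrist): the disc's top is centred near (209,150) with its dark spot off-centre at (214,148). The recess is near (211,18), and both fingertips are on the deck behind the disc with a gap. Next I'll fit the disc outline rather than use the spot.

Run:
```python
from h import *
T=np.load("T2.npy");im=cv2.imread("pics/w2.png").astype(int)
b,g,r=im[...,0],im[...,1],im[...,2]
m=((r-b)>12).astype(np.uint8);roi=np.zeros_like(m);roi[135:225,205:300]=1;m&=roi
c=max(cv2.findContours(m,0,2)[0],key=cv2.contourArea);x,y,w,h=cv2.boundingRect(c);print("disc bbox",x,y,w,h)
for n,u,v,z in [("L",x,179,.046),("R",x+w,179,.046),("near",x+w/2,y+h,.046),("farbase",x+w/2,y,.024)]:
    print(n,(T[:3,:3].T@(wray(T,u,v,z)-T[:3,3])).round(4))
gg=cv2.cvtColor(im.astype(np.uint8),6);k=(gg<140).astype(np.uint8);roi[:]=0;roi[:70,195:310]=1;k&=roi
c=max(cv2.findContours(k,0,2)[0],key=cv2.contourArea);x,y,w,h=cv2.boundingRect(c);print("recess",x,y,w,h)
for n,u,v in [("L",x,20),("R",x+w,20),("near",x+w/2,y+h)]: print(n,(T[:3,:3].T@(wray(T,u,v,.024)-T[:3,3])).round(4))
```

```text
disc bbox 217 143 73 77
L [ 0.0394 -0.016  -0.0168]
R [ 0.0394  0.0129 -0.0168]
near [ 0.022  -0.0016 -0.0168]
farbase [ 0.0504 -0.0018  0.0052]
recess 213 0 82 65
L [ 0.1005 -0.018   0.0053]
R [0.1005 0.0153 0.0053]
near [ 0.0833 -0.0014  0.0052]
```

>>> servo_tool(linear=[[0,-0.15,0],[0.3,0,0],[0.3,0,0],[0.3,0,0],[0.3,0,0],[0.3,0,0],[0.3,0,0],[0.3,0,0],[0.3,0,0],[0.3,0,0],[0.3,0,0],[0.3,0,0],[0.3,0,0],[0.3,0,0],[0.3,0,0],[0.3,0,0],[0.3,0,0],[0,0,0]], yaw=[0,0,0,0,0,0,0,0,0,0,0,0,0,0,0,0,0,0], gripper=[0.6,0.6,0.6,0.6,0.6,0.6,0.6,0.6,0.6,0.6,0.6,0.6,0.6,0.6,0.6,0.6,0.6,0.6])

```text
t: 6.55
eef_pos: [0.5262, 0.0499, 0.0285]
ee_rot: [-0.0, 0.981, 0.194, 0.0]
force: [0.6, 0.1, -0.2]
width: 0.203
```

Run:
```python
from h import *
T=wpose();np.save("T3.npy",T);print(np.round(T[:3,3],4))
save("wrist","w3.png",s=1.5)
print((T[:3,:3].T@(np.array([.5755,.0685,.024])-T[:3,3])).round(4))
```

```text
[0.5262 0.0499 0.0285]
[0.0527 0.0015 0.0045]
```

View pics/w3.png

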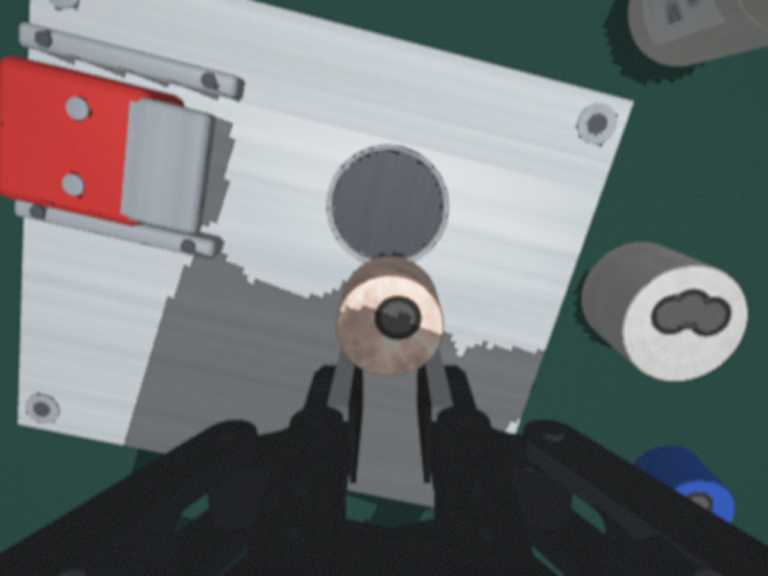

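The disc sits centred in the two-finger cradle at (390,315) and lines up with the recess at (388,204), about 30 mm ahead. The keeper is untouched.

>>> servo_tool(linear=[[0.2,0,0],[0.2,0,0],[0.2,0,0],[0.2,0,0],[0.2,0,0],[0.2,0,0],[0.2,0,0],[0.2,0,0],[0.2,0,0],[0.2,0,0],[0.2,0,0],[0.2,0,0],[0.2,0,0],[0,0,0]], yaw=[0,0,0,0,0,0,0,0,0,0,0,0,0,0], gripper=[0.6,0.6,0.6,0.6,0.6,0.6,0.6,0.6,0.6,0.6,0.6,0.6,0.6,0.6])

```text
t: 8.35
eef_pos: [0.5498, 0.0598, 0.0281]
ee_rot: [-0.0, 0.981, 0.194, -0.0]
force: [-0.2, -0.9, 0.0]
width: 0.198
```

Run:
```python
from h import *
T=wpose();np.save("T4.npy",T);print(np.round(T[:3,3],4))
save("wrist","w4.png",(130,60,400,262),2.5)
```

```text
[0.5498 0.0598 0.0281]
```

View pics/w4.png

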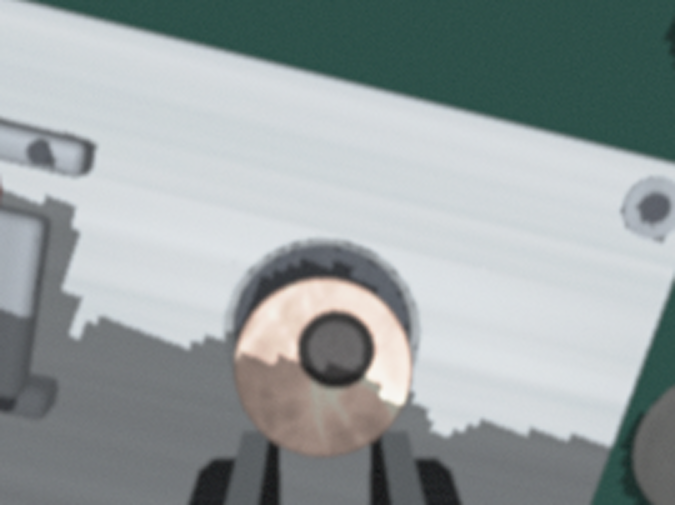

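The disc at (323,365) is partly over the recess and leaning into it, still well aligned. I'll push on slowly.

>>> servo_tool(linear=[[0.15,0,0],[0.15,0,0],[0.15,0,0],[0.15,0,0],[0,0,0]], yaw=[0,0,0,0,0], gripper=[0.6,0.6,0.6,0.6,0.6])

```text
t: 9.02
eef_pos: [0.5555, 0.062, 0.0284]
ee_rot: [0.0, 0.981, 0.194, 0.0]
force: [-1.5, -1.0, -0.8]
width: 0.201
```

Run:
```python
from h import *
T=wpose();np.save("T5.npy",T);print(np.round(T[:3,3],4),robot.observe()["force"])
save("wrist","w5.png",(180,60,340,222),2.8)
save("side","s5.png",(190,160,290,240),5)
a=cv2.imread("pics/w5.png");b=cv2.imread("pics/s5.png");b=cv2.resize(b,(352,282));b=cv2.copyMakeBorder(b,0,a.shape[0]-282,0,0,0)
cv2.imwrite("pics/c5.png",np.hstack([a,b]))
```

```text
[0.5555 0.062  0.0284] [-1.5011107  -1.03669273 -0.83425798]
```

View pics/c5.png

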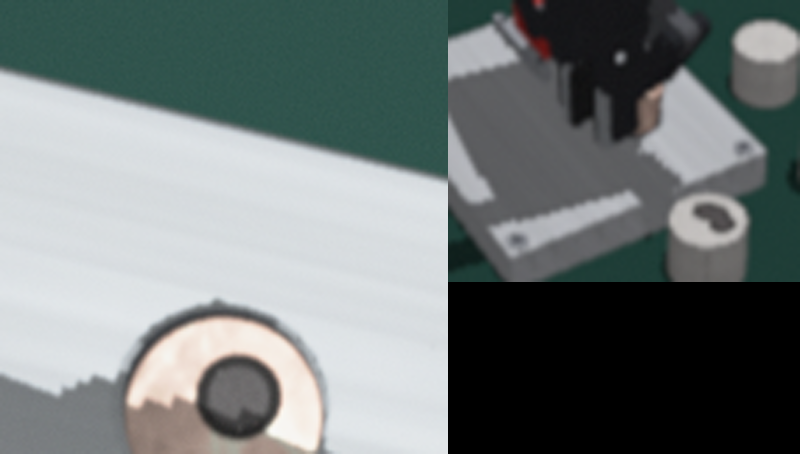

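>>> servo_tool(linear=[[0.1,0,0],[0.1,0,0],[0,0,0]], yaw=[0,0,0], gripper=[0.6,0.6,0.6])

```text
t: 9.5
eef_pos: [0.5571, 0.0627, 0.0282]
ee_rot: [-0.0, 0.981, 0.194, -0.0]
force: [-1.7, -0.1, 0.3]
width: 0.198
```

```bash
cat > d.py <<'E'
import sys
from h import *
T=wpose();print(np.round(T[:3,3],4),robot.observe()["force"].round(2))
im=save("wrist",sys.argv[1],s=1).astype(int)
m=((im[...,0]-im[...,2])>12).astype(np.uint8);roi=np.zeros_like(m);roi[100:290,170:340]=1;m&=roi
c=max(cv2.findContours(m,0,2)[0],key=cv2.contourArea);x,y,w,h=cv2.boundingRect(c);print("disc bbox",x,y,w,h)
C=np.array([.5755,.0685])
p=vision.camera_params("wrist");Ti=np.linalg.inv(T@np.array(p["tool_from_camera"]))
def P(X):
    q=np.array(p["mtx"])@(Ti@[*X,1])[:3];return q[:2]/q[2]
for z in(.040,.046):
    q=np.array([P([C[0]+.015*np.cos(t),C[1]+.015*np.sin(t),z]) for t in np.linspace(0,6.28,60)])
    print("expected top ring z",z,q.min(0).round(1),np.ptp(q,axis=0).round(1))
E
python3 d.py w6.png
```

```text
[0.5571 0.0627 0.0282] [-1.68 -0.14  0.27]
disc bbox 225 174 71 71
expected top ring z 0.04 [226.2 187.9] [70.1 65.3]
expected top ring z 0.046 [224.8 192.1] [73.1 67.7]
```

The disc still leans forward: its top looks round and sits ahead of where it would be if seated. I'll push on in 1 mm steps.

>>> servo_tool(linear=[[0.1,0,0],[0.1,0,0],[0,0,0]], yaw=[0,0,0], gripper=[0.6,0.6,0.6])

```text
t: 9.93
eef_pos: [0.5577, 0.0632, 0.0278]
ee_rot: [0.0, 0.981, 0.194, -0.002]
force: [-5.7, -2.6, 1.1]
width: 0.202
```

```bash
python3 d.py w7.png
```

```text
[0.5577 0.0632 0.0278] [-5.66 -2.63  1.1 ]
disc bbox 225 175 71 71
expected top ring z 0.04 [226.7 190.2] [70.2 65.2]
expected top ring z 0.046 [225.3 194.6] [73.2 67.6]
```

The force rose to 6 N with no progress, so the disc is held between the fingers and the far wall. I'll back off so it can settle.

>>> servo_tool(linear=[[-0.2,0,0],[-0.2,0,0],[-0.2,0,0],[-0.2,0,0],[-0.2,0,0],[0,0,0]], yaw=[0,0,0,0,0,0], gripper=[0.6,0.6,0.6,0.6,0.6,0.6])

```text
t: 10.72
eef_pos: [0.5499, 0.0596, 0.0285]
ee_rot: [0.0, 0.981, 0.194, 0.0]
force: [-0.1, -0.3, 0.2]
width: 0.2
```

```bash
python3 d.py w8.png; python3 -c "
import cv2;a=cv2.imread('pics/w8.png')[120:290,160:360];cv2.imwrite('pics/c8.png',cv2.resize(a,None,fx=3,fy=3,interpolation=2))"
```

```text
[0.5499 0.0596 0.0285] [-0.11 -0.3   0.19]
disc bbox 225 159 70 76
expected top ring z 0.04 [225.6 169.4] [71.1 67.3]
expected top ring z 0.046 [224.1 172.9] [74.2 69.9]
```

View pics/c8.png

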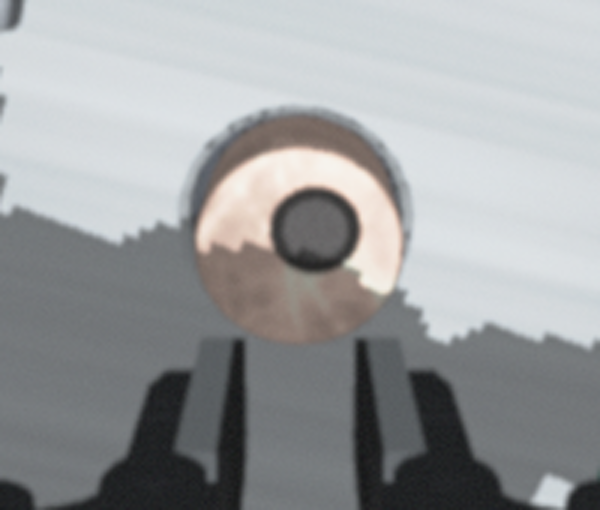

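The disc's front side now shows below its flat top, and the outline matches the seated prediction (lower top edge at row 235, against 237 seated and 243 on the deck). It has dropped in. Next I'll go up and over to behind the keeper with the fingers shut.

>>> servo_tool(linear=[[-1,0,0],[-1,0,-1],[0,0,-4],[0,0,-4.15],[0,0,0],[0,0,0],[1.54,-4.54,0],[1.54,-4.54,0],[1.54,-4.54,0],[0,0,0],[0,0,0],[0,0,0]], yaw=[0,0,0,0,6.65,6.65,0,0,0,0,0,0], gripper=[0.6,0.6,0.6,0.6,0.6,1,1,1,1,1,1,1])

```text
t: 12.28
eef_pos: [0.5552, 0.1927, 0.1199]
ee_rot: [0.0, 0.997, 0.078, -0.0]
force: [-0.4, -0.4, -0.0]
width: -0.002
```

Run:
```python
from h import *
T=wpose();np.save("T9.npy",T);print(np.round(T,4))
a=save("wrist","w9.png",s=1);b=save("side","s9.png",(170,140,300,240),4.5)
print("keeper",[(round(d["score"],2),np.round(d["bbox"],1)) for d in nets.find_in("wrist","keeper")[:2]])
a=cv2.imread("pics/w9.png");b=cv2.imread("pics/s9.png");b=cv2.resize(b,(499,384))
cv2.imwrite("pics/c9.png",cv2.resize(np.hstack([a,b]),(800,304)))
X=np.array([.9876,.1573]);Y=np.array([-.1573,.9876]);C=np.array([.5755,.0685])
im=a.astype(int);m=((im[...,2]-im[...,1])>70).astype(np.uint8)
c=max(cv2.findContours(m,0,2)[0],key=cv2.contourArea);x,y,w,h=cv2.boundingRect(c);print(x,y,w,h)
for u,v in[(x,y+h/2),(x+w,y+h/2),(x+w/2,y),(x+w/2,y+h)]:
    p=wray(T,u,v,.0485)[:2]-C;print((p@X).round(4),(p@Y).round(4))
print("tcp fix",(T[:2,3]-C)@X,(T[:2,3]-C)@Y)
```

```text
[[ 9.877e-01  1.562e-01 -1.000e-04  5.552e-01]
 [ 1.562e-01 -9.877e-01 -2.000e-04  1.927e-01]
 [-2.000e-04  2.000e-04 -1.000e+00  1.199e-01]
 [ 0.000e+00  0.000e+00  0.000e+00  1.000e+00]]
keeper [(0.79, array([335.9, 198.1,  75.9,  55.8]))]
299 173 53 51
0.0021 0.0979
0.002 0.0616
0.02 0.0807
-0.0167 0.0787
tcp fix -0.000513958738078025 0.12584780401867676
```

View pics/c9.png

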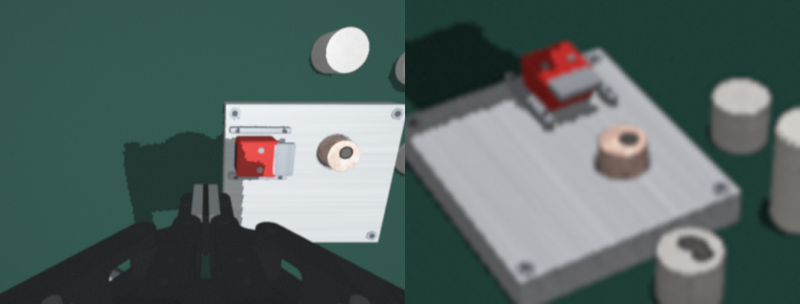

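The side view shows the copper disc seated flat, low in the recess. The shut fingers are behind the keeper, whose rear face is at fixture y of about 97 mm. Next I'll descend and push.

>>> servo_tool(linear=[[0.15,0,3],[0,0,3],[0,0,1.5],[0,0,0.8],[0,0,0],[0,0.4,0],[0,0.4,0],[0,0.4,0],[0,0.4,0],[0,0.4,0],[0,0.4,0],[0,0.4,0],[0,0.4,0],[0,0.4,0],[0,0.4,0],[0,0,0]], yaw=[0,0,0,0,0,0,0,0,0,0,0,0,0,0,0,0], gripper=[1,1,1,1,1,1,1,1,1,1,1,1,1,1,1,1])

```text
t: 14.42
eef_pos: [0.5632, 0.154, 0.0366]
ee_rot: [0.0, 0.997, 0.079, -0.0]
force: [-0.3, -0.6, 0.3]
width: -0.002
```

```bash
cat > k.py <<'E'
import sys
from h import *
T=wpose();X=np.array([.9876,.1573]);Y=np.array([-.1573,.9876]);C=np.array([.5755,.0685])
print("tcp",((T[:2,3]-C)@X).round(4),((T[:2,3]-C)@Y).round(4),T[2,3].round(4),robot.observe()["force"].round(2))
a=save("wrist",sys.argv[1],s=1)[:,:,::-1]
im=a.astype(int);m=((im[...,2]-im[...,1])>70).astype(np.uint8)
c=max(cv2.findContours(m,0,2)[0],key=cv2.contourArea);x,y,w,h=cv2.boundingRect(c);print(x,y,w,h)
p=wray(T,x+w,y+h/2,.0485)[:2]-C;print("front y of red top",(p@Y).round(4))
E
python3 k.py k1.png
```

```text
tcp 0.0013 0.0864 0.0366 [-0.29 -0.59  0.26]
290 215 82 74
front y of red top 0.036
```

>>> servo_tool(linear=[[0,0.3,0],[0,0.3,0],[0,0.3,0],[0,0.2,0],[0,0.1,0],[0,0.1,0],[0,0,0]], yaw=[0,0,0,0,0,0,0], gripper=[1,1,1,1,1,1,1])

```text
t: 15.35
eef_pos: [0.5654, 0.1416, 0.0369]
ee_rot: [0.0, 0.997, 0.079, 0.0]
force: [-0.7, 0.8, 0.7]
width: -0.005
```

```bash
python3 k.py k2.png
```

```text
tcp 0.0015 0.0738 0.0369 [-0.68  0.76  0.71]
289 216 82 73
front y of red top 0.0237
```

>>> servo_tool(linear=[[0,0.1,0],[0,0.1,0],[0,0.1,0],[0,0,0]], yaw=[0,0,0,0], gripper=[1,1,1,1])

```text
t: 15.9
eef_pos: [0.5656, 0.1409, 0.0371]
ee_rot: [-0.002, 0.997, 0.079, 0.0]
force: [-2.5, 10.0, -0.0]
width: -0.004
```

```bash
python3 k.py k3.png
```

```text
tcp 0.0016 0.0731 0.0371 [-2.54 10.   -0.01]
288 216 82 73
front y of red top 0.0234
```

>>> servo_tool(linear=[[0,0.1,0],[0,0.1,0],[0,0,0]], yaw=[0,0,0], gripper=[1,1,1])

```text
t: 16.32
eef_pos: [0.5656, 0.1406, 0.0371]
ee_rot: [-0.004, 0.997, 0.078, 0.0]
force: [-2.6, 16.8, -0.9]
width: -0.004
```

>>> servo_tool(linear=[[0,-1,0],[0,-2,0],[0,-3,-1],[0,-3,-3],[0,0,-5],[0,0,-3],[0,0,0]], yaw=[0,0,0,0,0,0,0], gripper=[1,1,1,1,1,1,1])

```text
t: 17.2
eef_pos: [0.554, 0.2269, 0.1608]
ee_rot: [-0.001, 0.997, 0.079, 0.004]
force: [0.1, 0.4, -0.3]
width: -0.001
```

```bash
python3 k.py k4.png;python3 - <<'E'
from h import *
b=save("side","s10.png",(170,130,320,240),4.5);t=save("top","t10.png",(170,130,290,240),4)
for n in ["grey_disc","dark_disc","jar"]:
    print(n,[(round(d["score"],2),np.round(d["bbox"],1)) for d in nets.find_in("top",n)[:2]])
a=cv2.imread("pics/k4.png");b=cv2.imread("pics/s10.png");b=cv2.resize(b,(524,384))
cv2.imwrite("pics/c10.png",cv2.resize(np.hstack([a,b]),(800,297)))
E
```

```text
tcp 0.0037 0.1598 0.1608 [ 0.12  0.35 -0.31]
378 168 50 43
front y of red top 0.0226
grey_disc [(0.63, array([219.9, 145.6,  13.8,  24.8]))]
dark_disc [(0.76, array([269.5, 184.7,  12.3,  17.7]))]
jar [(0.62, array([257. , 146.4,  19.2,  21.2]))]
```

View pics/c10.png

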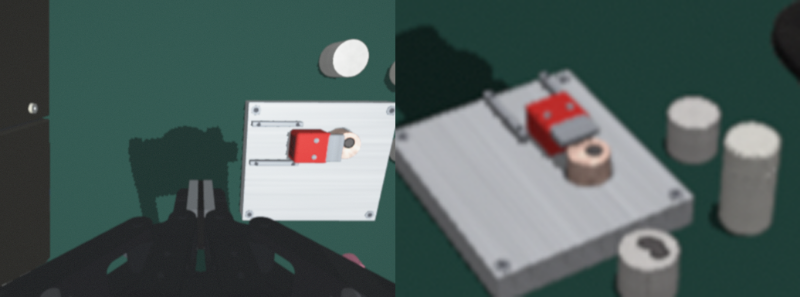

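The steel lip now overlaps the edge of the disc, which still sits flat in the recess. Both views show the tool clear and the bystanders unmoved. I'm handing in.

```bash
python3 -c "
from rig import robot
print(robot.observe()['t'],robot.job_done())"
```

```text
the job is handed in; nothing more can be done
17.5 None
```

The copper disc is seated in the recess, the keeper is pushed in over its edge, and the job was handed in at t = 17.5 s. No verdict is reported, so success rests on my own checks.

**What I did:** I pushed the disc with the two fingertips about 17 mm apart, so it stayed centred on the way to the recess. It hung tilted at the far wall once, at about 6 N. Backing the fingers off let it drop flat. I then pushed the keeper from behind with the fingers shut.

**Last checks:**
- **Disc:** In the wrist picture taken right after it dropped, its outline matched the seated prediction to within about 2 px. The final side picture shows it flat, with the steel lip over its edge.
- **Keeper:** The pictures give about 39 mm of travel. It then stopped moving while the force rose from 10 to 17 N, which I take as the end stop.
- **Bystanders:** They look unmoved. The network's box centres shifted by up to about 3 px (roughly 7 mm) between the first and last top pictures. That is probably noise, because the arm never went near them.
- **Tool:** It ended clear of everything, with the force reading near zero.

One measurement disagreed: my first rough reading of the keeper's rear face was about 5 mm off the later close-up one. I used the close-up value.

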